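# Show the assistant what was ordered

## Task

Call the bakery assistant by pressing the service bell's red plunger all the way down with the fingertips and letting it up again, then show what was ordered: point down at the heart-shaped pastry, and after that at the filled bun in its white tray, each time with the fingertips about 3 cm above its middle, holding still for two full seconds. Finish with the fingertips still there above the bun. Touch and move none of the food, and point at nothing else: stay well above the other food while crossing it.

Things in the scene. Friction and masses are not known exactly. Their poses are not given: they have to be found in the camera images.
- bell: Round chrome service bell, 88 mm across, fixed to the counter in the near row; the dome is 45 mm high and a red plunger stands on it. Origin at the middle of its underside, z up.
- bell_top (a point): Middle of the flat top of the bell's red plunger (22 mm across), 60 mm above the counter at rest; it goes down with the plunger.
- bell_plunger (a joint): How far the bell's plunger is pushed straight down, in m: 0 at rest, 0.006 fully down (the bell rings there, and the plunger can be felt to stop). A spring needs about 1.2 N to start it and 5 N fully down, and brings it back up.
- heart: Heart-shaped golden pastry with two brown spirals, flat, about 100 mm wide and 93 mm long. It stands on a 12 mm thick dark wooden board (160 x 125 mm) in the near row. Origin at the middle of its underside (the heart's point lies 42 mm from it along -x, the lobes reach 51 mm along +x and to both sides), z up; its highest point is 24 mm above the origin.
- bun: Filled round bun (domed golden top with pale seeds, 94 mm across, over lettuce, cheese and a patty) in the middle of a white square tray; one loose piece with its tray. The tray is 130 x 130 mm, 26 mm high, and stands on a raised plank, 60 mm high, behind the near row. Origin at the middle of its underside, z up; its highest point is 76 mm above the origin.
- loaf: Dark chocolate loaf cake with white squiggles, 125 x 58 mm. It stands on a 12 mm thick dark wooden board (160 x 125 mm) in the near row. Origin at the middle of its underside, z up; its highest point is 56 mm above the origin. Leave alone.
- cookies: Row of six leaning chocolate-chip cookies, about 115 mm long, 60 mm wide. It stands on a 12 mm thick dark wooden board (160 x 125 mm) in the near row. Origin at the middle of its underside, z up; its highest point is 58 mm above the origin. Leave alone.
- cheese_toast: Square toast with orange melted cheese in a white tray; one piece with it. The tray is 130 x 130 mm, 26 mm high, and stands on a raised plank, 60 mm high, behind the near row. Origin at the middle of its underside, z up; its highest point is 33 mm above the origin. Leave alone.
- salad_toast: Dark toast with green leaves and two small red tomatoes in a white tray; one piece with it. The tray is 130 x 130 mm, 26 mm high, and stands on a raised plank, 60 mm high, behind the near row. Origin at the middle of its underside, z up; its highest point is 45 mm above the origin. Leave alone.

How it is judged:
By the outcome, as a careful person would: the job done as asked, in the order asked, and still so for the second after the job is handed in, with the robot touching nothing.
It also fails if it takes over 58 s, if anything falls off the work surface, if the arm or the gripper's body presses on something with over 40 N, if the wrist force passes 120 N, or if a joint passes its speed limit or range.

## Robot

A 7-joint arm with a two-finger parallel gripper is mounted at the origin on the work surface. World frame = base frame: x ahead of the robot, y to its left, z up, the work surface at z = 0. Lengths are in m, angles in rad, forces in N, time in s.
With the tool pointing down it reaches from about 0.425 to 0.875 m from the base axis. Payload 4.7 kg.
Tool frame: the origin (TCP) lies midway between the tips of the shut fingers; the grasp point (between the pads) lies 19 mm behind it; z points along the fingers, x is the direction in which the jaws open and shut, and the axes are right-handed (so a half turn about z gives the same grasp; the last joint's range is limited). The gripper opens to 87 mm and grips with 3 to 60 N. Pads are 19 mm wide; open, the fingers measure 117 mm over their backs; the gripper's body (75 mm by 190 mm) begins 51 mm behind the grasp point.
Start: joints at [0.014, 0.321, -0.07, 1.45, 0.023, 1.371, -0.057], TCP at [0.65, -0, 0.223] pointing down, gripper open.
Joint ranges: [-2.86, 2.86], [-0.3, 2.09], [-1.38, 1.24], [0.06, 2.45], [-1.56, 4.7], [0.09, 2.05], [-2.69, 2.69]. Speed limits (rad/s): [2.57, 2.57, 3.14, 3.14, 3.14, 3.14, 3.14].

## Interface

Orientations are given as a rotation vector (axis times angle).
In Python, from bench import get_state, eyes, ticket gives the robot as it stands.
- The arm moves only by the tool carry_out, never from a script. Its argument "motion" is a list of rows, each a list of 2 entries, a list of its own where there are three numbers: the shift along the world's x, y, z in m, then the turn about the world's z in rad. A call has 1 to 20 rows; each row is the pose to reach, as a shift and turn from the pose commanded when the call began; what a row does not reach only later rows make up. A row lasts 1/10 s, in which the tool goes at most 50 mm and 8.59 degrees, less where a joint would pass 70% of its speed; a pose out of reach is approached as far as the arm can. A call with a gripper value outside its range is refused whole. "grip" is the gripper command: -1 is fully open, 1 is shut, values between are in proportion, set as the call begins (left out, the last holds). The fingers move at their own pace and stop on an object; "squeeze" is the grip in N (left out, the last holds). Time passes only in rows, so rows that repeat a pose let the fingers close. It gives the time, the measured TCP pose, the force and the opening at its end, in the units of the state.
- get_state(): the state, without advancing time (a new reading comes with each control period).
- eyes.get_image(name): name is "scene" or "side" or "wrist"; returns a dict with "pixels" (420x560x3 uint8, blue, green, red), "mtx" (3x3 intrinsics, pixels), "dist_coeffs" ([k1, k2, p1, p2, k3] as OpenCV has them; the pictures are not rectified), "extrinsics" (4x4, takes a point from camera to world coordinates). Camera axes: x right, y down, z forward; pixel columns grow to the right and rows downward; lengths in m; the calibration is good to about 2 mm. A picture is of the moment at which its call begins. There is no depth.
- ticket.close_job(): hands the job in, once; it reports no verdict.
The state is a dict: "time": time; "joint_positions": joint angles; "qd": joint speeds; "joint_torque": joint torques, N m; "position": TCP position; "tool_rot": TCP orientation; "ft_force": force on the tool from outside, world axes, zero at the start; "torque": the same for the moment, N m; "grip_width": opening from 0.0 (shut) to 1.0 (fully open).
Only numpy, scipy, OpenCV 4.12 (cv2) and the standard library are available. Lean on these libraries where they do the work, as an engineer would, in place of code of your own. Each camera call takes 0.05 s, during which the arm holds its last target. There are 200 camera calls.

## Working session

There is one attempt and no reset: what is moved stays moved. The work goes in short steps, Python scripts to look and compute and a tool call to move; the robot and the scene stay as the last step left them, time stands still between calls to the robot, and variables do not carry over. Pictures are saved under pics/ and viewed, about 8 in all and at most 12, crops included, and the job is handed in when it is done.

Besides the shell and the picture viewer there is one more tool, called after ">>>" as name(argument=value, ...), one argument or row to a line, values as JSON. carry_out: Moves the arm, as the interface text tells. Its arguments: {"type":"object","properties":{"motion":{"type":"array","items":{"type":"array"}},"grip":{"type":"number"},"squeeze":{"type":"number"}},"required":["motion"]}

```bash
mkdir -p pics
cat > h.py <<'E'
import numpy as np, cv2
from bench import get_state, eyes, ticket
def grab(n, save=None):
    d=eyes.get_image(n)
    if save: cv2.imwrite('pics/'+save,d['pixels'])
    return d
def ray(d,uv):
    p=cv2.undistortPoints(np.array([[uv]],float),np.array(d['mtx']),np.array(d['dist_coeffs']))[0,0]
    E=np.array(d['extrinsics']); v=E[:3,:3]@np.array([p[0],p[1],1]); return E[:3,3],v/np.linalg.norm(v)
def plane(d,uv,z):
    o,v=ray(d,uv); return o+v*(z-o[2])/v[2]
def tri(r):
    A=sum(np.eye(3)-np.outer(v,v) for o,v in r); b=sum((np.eye(3)-np.outer(v,v))@o for o,v in r)
    return np.linalg.solve(A,b)
def proj(d,P):
    E=np.linalg.inv(np.array(d['extrinsics'])); q,_=cv2.projectPoints(np.array([P],float),cv2.Rodrigues(E[:3,:3])[0],E[:3,3],np.array(d['mtx']),np.array(d['dist_coeffs'])); return q[0,0]
E
python3 - <<'E'
from h import *
import pickle
D={n:grab(n,n+'0.png') for n in('scene','side','wrist')}
pickle.dump(D,open('D.pkl','wb'))
for n in D: print(n,np.round(D[n]['extrinsics'],3).tolist())
print(get_state())
E
```

```text
scene [[0.096, 0.747, -0.658, 1.232], [0.995, -0.061, 0.075, -0.089], [0.016, -0.662, -0.749, 0.845], [0.0, 0.0, 0.0, 1.0]]
side [[0.874, -0.304, 0.379, 0.271], [-0.486, -0.546, 0.682, -0.536], [-0.0, -0.78, -0.625, 0.57], [0.0, 0.0, 0.0, 1.0]]
wrist [[1.0, 0.001, -0.002, 0.651], [0.0, -0.968, -0.25, 0.067], [-0.003, 0.25, -0.968, 0.383], [0.0, 0.0, 0.0, 1.0]]
{'time': 0.15, 'joint_positions': array([ 0.01409591,  0.32169335, -0.07010648,  1.45138175,  0.02258807,
        1.37082424, -0.05689396]), 'qd': array([ 0.00036945, -0.00190628,  0.00068762, -0.00294029,  0.0005714 ,
       -0.00101689,  0.000346  ]), 'joint_torque': array([ 2.16972071e-04, -4.91794288e+01, -4.04079035e-01, -3.12878716e+01,
       -6.39387709e-02,  4.04033612e-02,  9.90178205e-05]), 'position': array([ 6.49576380e-01, -2.62327914e-05,  2.21693091e-01]), 'tool_rot': array([ 3.14152372e+00,  8.23999321e-05, -2.38466069e-03]), 'ft_force': array([0.514361  , 0.53078344, 0.06519829]), 'torque': array([-0.05139126,  0.00876291, -0.00159672]), 'grip_width': 1.0000878232615313}
```

View pics/scene0.png

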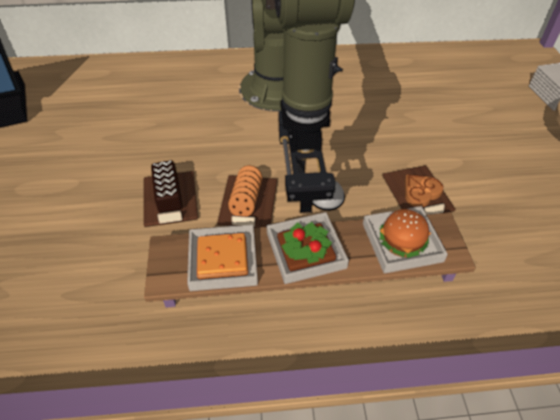

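View pics/side0.png

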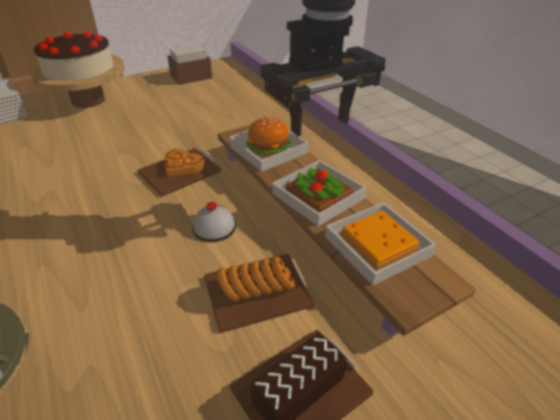

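Scene view: the bell (≈327,195) is mostly hidden by the gripper; heart at (423,188), bun at (407,225). Side view: plunger at (212,206), heart at (183,160), bun at (268,130).

Run:
```python
from h import *
import pickle
D=pickle.load(open('D.pkl','rb'))
def mask(n,lo,hi,box):
    hsv=cv2.cvtColor(D[n]['pixels'],cv2.COLOR_BGR2HSV); m=cv2.inRange(hsv,lo,hi)
    k=np.zeros_like(m); x0,y0,x1,y1=box; k[y0:y1,x0:x1]=m[y0:y1,x0:x1]
    c=max(cv2.findContours(k,cv2.RETR_EXTERNAL,cv2.CHAIN_APPROX_NONE)[0],key=cv2.contourArea)
    M=cv2.moments(c); return c,np.array([M['m10'],M['m01']])/max(M['m00'],1e-6)
d=D['side']; c,g=mask('side',(0,150,90),(6,255,255),(195,195,230,220))
print('plunger',cv2.boundingRect(c),g,plane(d,g,.057))
q=cv2.boundingRect(c); print('bell dome base centre', plane(d,(214,225),.02))
R={}
for n,bh,bb in(('scene',(398,168,446,206),(375,205,435,262)),('side',(160,145,208,178),(240,112,295,158))):
    d=D[n]; c,g=mask(n,(5,150,90),(16,255,255),bh); R[n]=c
    P=np.array([plane(d,p[0].astype(float),.025) for p in c]); print(n,'heart',cv2.boundingRect(c),g,plane(d,g,.027),P.min(0),P.max(0))
    c,g=mask(n,(5,150,120),(18,255,255),bb); print(n,'bun',cv2.boundingRect(c),g,plane(d,g,.115))
# tray outer rim
for n,b in(('scene',(355,195,455,280)),('side',(222,110,318,172))):
    d=D[n]; c,g=mask(n,(0,0,120),(179,70,255),b); r=cv2.approxPolyDP(cv2.convexHull(c),4,True)[:,0]
    print(n,'tray',r.tolist(),[np.round(plane(d,p.astype(float),.086)[:2],3).tolist() for p in r])
a=[cv2.resize(D['scene']['pixels'][150:290,350:470],None,fx=4,fy=4,interpolation=2)[:560],cv2.resize(D['side']['pixels'][100:240,130:190+130],None,fx=4,fy=4,interpolation=2)[:560,:]]
s=cv2.resize(np.hstack(a),(800,int(800*560/(a[0].shape[1]+a[1].shape[1])))); cv2.imwrite('pics/crop.png',s); print(s.shape)
```

```text
plunger (207, 203, 10, 7) [211.21568627 205.89803922] [0.4673837  0.08769816 0.057     ]
bell dome base centre [0.46364457 0.07373319 0.02      ]
scene heart (404, 174, 39, 32) [421.48367743 189.31956944] [0.48556563 0.31462393 0.027     ] [0.42897076 0.26646929 0.025     ] [0.53440906 0.37025628 0.025     ]
scene bun (381, 211, 49, 42) [405.8042735  230.18815629] [0.6734828  0.20812566 0.115     ]
side heart (164, 148, 41, 30) [183.2110994  163.08219178] [0.4820155  0.30714565 0.027     ] [0.43289448 0.23539015 0.025     ] [0.53464152 0.38638627 0.025     ]
side bun (249, 117, 40, 31) [271.48226451 129.88442565] [0.66398588 0.20456173 0.115     ]
scene tray [[364, 216], [391, 211], [427, 217], [446, 252], [444, 260], [384, 272], [364, 228]] [[0.606, 0.141], [0.597, 0.202], [0.62, 0.274], [0.713, 0.286], [0.731, 0.276], [0.749, 0.151], [0.638, 0.134]]
side tray [[307, 143], [305, 153], [263, 170], [245, 149], [298, 137]] [[0.73, 0.159], [0.703, 0.125], [0.593, 0.111], [0.597, 0.204], [0.726, 0.192]]
(361, 800, 3)
```

View pics/wrist0.png

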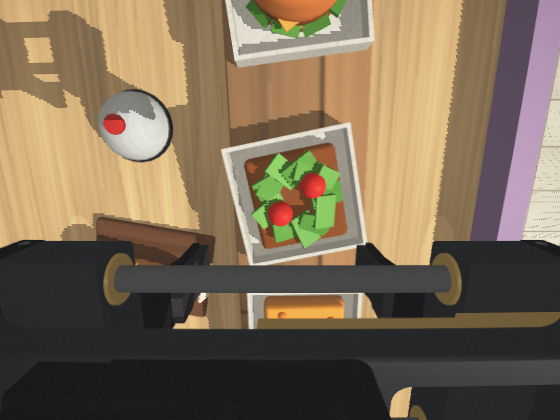

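View pics/crop.png

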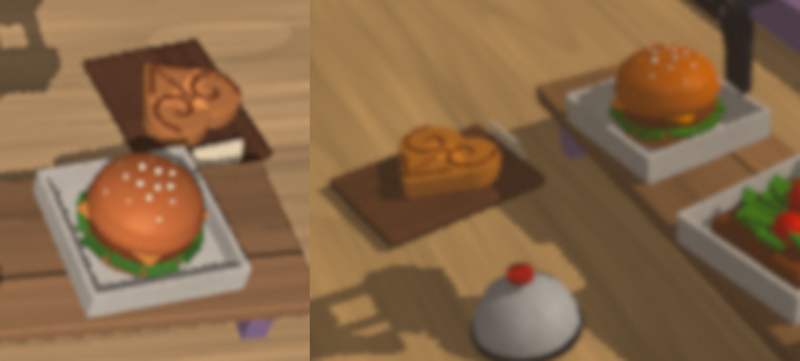

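Wrist view: plunger at (115,124) on the bell, with the bun's near edge at the top. I'll triangulate the plunger and check heart and bun across views.

Run:
```python
from h import *
import pickle
D=pickle.load(open('D.pkl','rb'))
w,s,c=D['wrist'],D['side'],D['scene']
hsv=cv2.cvtColor(w['pixels'],cv2.COLOR_BGR2HSV); m=cv2.inRange(hsv,(0,170,90),(6,255,255))[100:150,90:140]
M=cv2.moments(m,True); g=(M['m10']/M['m00']+90,M['m01']/M['m00']+100); print(g,plane(w,g,.058))
t=tri([ray(w,g),ray(s,(211.2,205.9))]); print('tri',t, 'reproj',proj(w,t),proj(s,t))
print('heart tri',tri([ray(c,(421.5,189.3)),ray(s,(183.2,163.1))]))
# tray corners (outer rim) read from crop: scene scale .645*4, origin 350,150
k=800/(480+760)*4
def C(x,y): return (350+x/k,150+y/k)
def S(x,y): return (130+(x-480*800/1240)/k,100+y/k)
for f,d,pts in((C,c,[(36,182),(182,150),(250,265),(88,300)]),(S,s,[(568,100),(648,165),(770,103),(690,65)])):
    P=[plane(d,f(*p),.086) for p in pts]; print('tray',np.round(P,3)[:,:2].tolist(),np.mean(P,0), 'sides',[round(float(np.linalg.norm(P[i]-P[i-1])),3) for i in range(4)])
for f,d,pts in((C,c,[(84,62),(190,40),(272,155)]),(S,s,[(330,186),(390,243),(545,180),(478,122)])):
    P=[plane(d,f(*p),.012) for p in pts]; print('board',np.round(P,3)[:,:2].tolist(),np.mean(P,0),[round(float(np.linalg.norm(P[i]-P[i-1])),3) for i in range(len(P))])
```

```text
(114.01851851851852, 123.94135802469135) [0.46940571 0.08718599 0.058     ]
tri [0.46792122 0.08767266 0.05644168] reproj [113.40881207 123.56744354] [211.50777058 206.04541779]
heart tri [0.4832804  0.31547091 0.02299025]
tray [[0.618, 0.138], [0.594, 0.268], [0.715, 0.288], [0.736, 0.154]] [0.66570735 0.21194671 0.086     ] sides [0.118, 0.132, 0.122, 0.135]
tray [[0.587, 0.261], [0.6, 0.133], [0.74, 0.169], [0.713, 0.265]] [0.65987597 0.20720236 0.086     ] sides [0.126, 0.129, 0.144, 0.1]
board [[0.412, 0.238], [0.389, 0.351], [0.545, 0.384]] [0.44855821 0.32445544 0.012     ] [0.198, 0.116, 0.159]
board [[0.382, 0.345], [0.404, 0.234], [0.557, 0.259], [0.539, 0.387]] [0.47049896 0.30628608 0.012     ] [0.163, 0.113, 0.155, 0.129]
```

Bell top ≈ (0.468, 0.0875, 0.060). The views agree within 2 mm. I'll shut the fingers and move above it.

>>> carry_out(
  motion=[
    [[-0.02, 0.01, 0], 0],
    [[-0.05, 0.025, 0], 0],
    [[-0.08, 0.04, 0], 0],
    [[-0.11, 0.055, 0], 0],
    [[-0.14, 0.07, 0], 0],
    [[-0.165, 0.08, 0], 0],
    [[-0.18, 0.087, 0], 0],
    [[-0.182, 0.0875, -0.02], 0],
    [[-0.182, 0.0875, -0.05], 0],
    [[-0.182, 0.0875, -0.08], 0],
    [[-0.182, 0.0875, -0.11], 0],
    [[-0.182, 0.0875, -0.12], 0],
    [[-0.182, 0.0875, -0.12], 0],
    [[-0.182, 0.0875, -0.12], 0],
    [[-0.182, 0.0875, -0.12], 0],
  ],
  grip=1,
  squeeze=10,
)

```text
time: 1.65
position: [0.4694, 0.0877, 0.1042]
tool_rot: [-3.141, 0.0, -0.005]
ft_force: [0.6, 0.5, 0.5]
grip_width: 0.006
```

Run:
```python
from h import *
w=grab('wrist'); s=grab('side')
cv2.imwrite('pics/b1.png',np.hstack([cv2.resize(w['pixels'],(400,300)),cv2.resize(s['pixels'][150:255,140:280],(400,300))]))
for d,b,nm in((w,None,'w'),(s,(195,195,230,220),'s')):
    m=cv2.inRange(cv2.cvtColor(d['pixels'],cv2.COLOR_BGR2HSV),(0,150,90),(6,255,255))
    for c in cv2.findContours(m,cv2.RETR_EXTERNAL,cv2.CHAIN_APPROX_NONE)[0]:
        if cv2.contourArea(c)>25: x,y,ww,hh=cv2.boundingRect(c); print(nm,(x,y,ww,hh),plane(d,(x+ww/2,y+hh/2),.058))
st=get_state(); print(st['time'],st['position'],st['ft_force'],st['grip_width'])
```

```text
w (266, 221, 28, 28) [0.46875231 0.08817777 0.058     ]
s (207, 203, 10, 7) [0.46762467 0.08400051 0.058     ]
s (310, 171, 17, 21) [0.6934897  0.05366858 0.058     ]
s (71, 45, 10, 9) [0.37923359 1.17855588 0.058     ]
s (39, 36, 20, 18) [0.29836049 1.28371058 0.058     ]
s (89, 34, 14, 14) [0.46137708 1.24288467 0.058     ]
s (64, 32, 9, 7) [0.37902748 1.36959315 0.058     ]
s (83, 31, 10, 7) [0.44885366 1.34367362 0.058     ]
1.75 [0.46908923 0.08766437 0.10397434] [ 0.32845348 -0.08230703  0.96178821] 0.00352315542551191
```

View pics/b1.png

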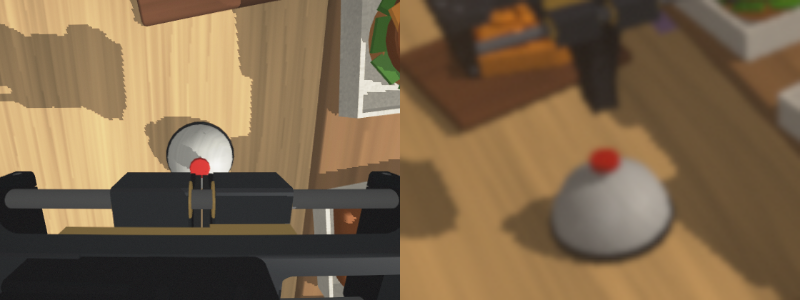

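Fingers are centred over the plunger (within 1 mm). I'll descend slowly and press.

>>> carry_out(
  motion=[
    [[0, 0, -0.015], 0],
    [[0, 0, -0.03], 0],
    [[0, 0, -0.037], 0],
    [[0, 0, -0.041], 0],
    [[0, 0, -0.043], 0],
    [[0, 0, -0.045], 0],
    [[0, 0, -0.047], 0],
    [[0, 0, -0.048], 0],
    [[0, 0, -0.049], 0],
    [[0, 0, -0.05], 0],
    [[0, 0, -0.05], 0],
    [[0, 0, -0.05], 0],
  ],
)

```text
time: 2.95
position: [0.4682, 0.0875, 0.0542]
tool_rot: [3.141, -0.0, 0.0]
ft_force: [-4.7, -1.1, 13.5]
grip_width: 0.005
```

13.5 N at z = 0.054, well over the 5 N spring, so it's at its stop. I'll push 1 mm more to confirm, then let go.

>>> carry_out(
  motion=[
    [[0, 0, -0.001], 0],
    [[0, 0, -0.001], 0],
    [[0, 0, -0.001], 0],
  ],
)

```text
time: 3.25
position: [0.4683, 0.0875, 0.0541]
tool_rot: [3.141, -0.0, 0.0]
ft_force: [-8.8, -1.9, 20.9]
grip_width: 0.005
```

>>> carry_out(
  motion=[
    [[0, 0, 0.005], 0],
    [[0, 0, 0.012], 0],
    [[0, 0, 0.03], 0],
    [[0, 0, 0.06], 0],
    [[0, 0, 0.09], 0],
    [[0, 0, 0.12], 0],
    [[0, 0, 0.13], 0],
    [[0, 0, 0.13], 0],
    [[0, 0, 0.13], 0],
  ],
)

```text
time: 4.15
position: [0.4674, 0.0873, 0.1803]
tool_rot: [3.141, -0.0, -0.002]
ft_force: [0.1, -0.0, -0.2]
grip_width: 0.001
```

Run:
```python
from h import *
w=grab('wrist'); s=grab('side')
cv2.imwrite('pics/b2.png',np.hstack([cv2.resize(w['pixels'],(400,300)),cv2.resize(s['pixels'][100:250,120:320],(400,300))]))
st=get_state(); print(st['time'],st['position'],st['ft_force'],st['grip_width'])
m=cv2.inRange(cv2.cvtColor(s['pixels'],cv2.COLOR_BGR2HSV),(0,150,90),(6,255,255))
print(cv2.boundingRect(m[195:220,195:230]),'(at rest: 12,8,10,7)')
```

```text
4.25 [0.46697813 0.08723765 0.17978278] [-0.75680351  0.72493349  0.00407627] 0.005546307999101559
(12, 8, 10, 7) (at rest: 12,8,10,7)
```

View pics/b2.png

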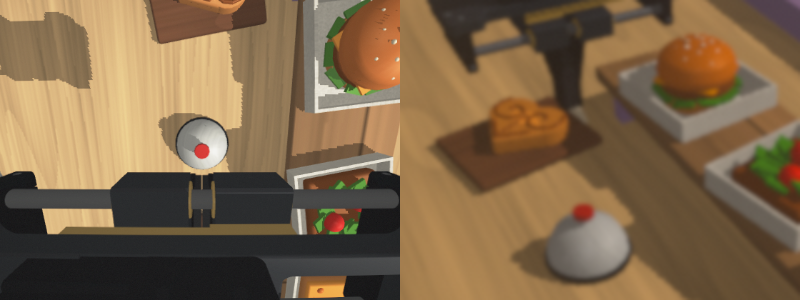

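The extra push raised the force to 21 N with no movement, so it was fully down. The plunger is back at rest. Next I'll move short of the heart to look at it and the bun from near.

>>> carry_out(
  motion=[
    [[0.005, 0.015, 0.02], 0],
    [[0.015, 0.04, 0.04], 0],
    [[0.025, 0.07, 0.05], 0],
    [[0.035, 0.1, 0.06], 0],
    [[0.045, 0.125, 0.06], 0],
    [[0.05, 0.135, 0.06], 0],
    [[0.05, 0.135, 0.06], 0],
    [[0.05, 0.135, 0.06], 0],
  ],
)

```text
time: 5.05
position: [0.5176, 0.2209, 0.2404]
tool_rot: [3.14, -0.002, -0.003]
ft_force: [0.1, -1.0, -0.3]
grip_width: 0.003
```

Run:
```python
from h import *
import pickle
w=grab('wrist','w2.png'); pickle.dump(w,open('w2.pkl','wb'))
st=get_state(); print(st['time'],st['position'])
for P in([.484,.311,.03],[.664,.208,.136],[.664,.208,.086]): print(proj(w,P))
m=cv2.inRange(cv2.cvtColor(w['pixels'],cv2.COLOR_BGR2HSV),(5,150,90),(16,255,255)); m=cv2.morphologyEx(m,cv2.MORPH_OPEN,np.ones((3,3)))
for c in cv2.findContours(m,cv2.RETR_EXTERNAL,cv2.CHAIN_APPROX_NONE)[0]:
    if cv2.contourArea(c)>600:
        M=cv2.moments(c); print(cv2.contourArea(c),cv2.boundingRect(c),(M['m10']/M['m00'],M['m01']/M['m00']))
```

```text
5.1 [0.51774341 0.22057995 0.24073064]
[254.30574462 123.00371078]
[434.92362826 229.37003497]
[412.55123343 216.42368571]
6022.0 (369, 168, 96, 88) (418.2990147237905, 212.54281523303442)
2204.5 (217, 99, 75, 56) (250.95146291676116, 132.69600060482347)
```

View pics/w2.png

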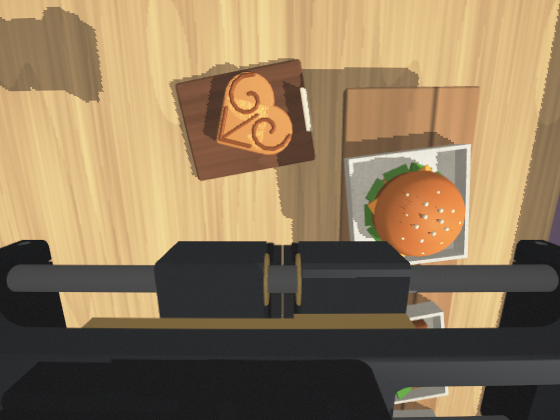

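Near view: heart spans (217–292, 72–155), with its point at about (219,143). The board corners are clear, and the bun dome is centred at about (418,212) in its tray. Now for refined centres.

Run:
```python
from h import *
import pickle
w=pickle.load(open('w2.pkl','rb'))
hsv=cv2.cvtColor(w['pixels'],cv2.COLOR_BGR2HSV)
m=cv2.inRange(hsv,(5,110,150),(20,255,255)); k=np.zeros_like(m); k[66:162,208:298]=m[66:162,208:298]
k=cv2.morphologyEx(k,cv2.MORPH_CLOSE,np.ones((9,9)))
c=max(cv2.findContours(k,cv2.RETR_EXTERNAL,cv2.CHAIN_APPROX_NONE)[0],key=cv2.contourArea)
M=cv2.moments(c); g=(M['m10']/M['m00'],M['m01']/M['m00']); print('heart',cv2.boundingRect(c),g,plane(w,g,.03))
P=np.array([plane(w,p[0].astype(float),.03)[:2] for p in c],np.float32); r=cv2.minAreaRect(P); print('rect',r, 'enclosing circle',cv2.minEnclosingCircle(P))
i=np.argmax(np.linalg.norm(P-np.mean(P,0),axis=1)); print('farthest pts',P[i]); print('point',plane(w,(219,143),.03))
B=np.array([plane(w,p,.012) for p in((177,84),(299,60),(314,158),(202,180))]); print('board',B.mean(0),[round(float(np.linalg.norm(B[i]-B[i-1])),3) for i in range(4)])
m=cv2.inRange(hsv,(5,150,90),(16,255,255)); k=np.zeros_like(m); k[160:262,365:470]=m[160:262,365:470]
c=max(cv2.findContours(k,cv2.RETR_EXTERNAL,cv2.CHAIN_APPROX_NONE)[0],key=cv2.contourArea)
(x,y),rad=cv2.minEnclosingCircle(c); 
for z in(.11,.12): print('bun',(x,y,rad),plane(w,(x,y),z),'diam',np.linalg.norm(plane(w,(x-rad,y),z)-plane(w,(x+rad,y),z)))
q=[plane(w,p,.086) for p in((346,157),(470,145),(467,258))]; print('tray',np.round(q,3).tolist(),(q[0]+q[2])/2)
```

```text
heart (217, 72, 76, 83) (252.97175333257806, 116.6294701861712) [0.48255464 0.31839261 0.03      ]
rect ((0.4891657531261444, 0.32091549038887024), (0.08959957957267761, 0.08886357396841049), 76.5251693725586) enclosing circle ((0.4818781912326813, 0.3166097104549408), 0.052715133875608444)
farthest pts [0.5238681 0.2849048]
point [0.43971537 0.28745399 0.03      ]
board [0.47390752 0.31299622 0.012     ] [0.122, 0.154, 0.119, 0.152]
bun (416.2719421386719, 211.7218780517578, 48.06991958618164) [0.65627743 0.21912227 0.11      ] diam 0.09993657480949827
bun (416.2719421386719, 211.7218780517578, 48.06991958618164) [0.65156938 0.22150119 0.12      ] diam 0.09651062020036179
tray [[0.586, 0.273, 0.086], [0.717, 0.286, 0.086], [0.734, 0.158, 0.086]] [0.65985255 0.21549493 0.086     ]
```

Heart's middle is about (0.477, 0.314): the point-plus-42 mm estimate and the board centre both give (0.474, 0.312), and the area centroid is slightly further towards the lobes. Its top is at 0.036, so the TCP should be at z = 0.066.

>>> carry_out(
  motion=[
    [[-0.01, 0.02, 0], 0],
    [[-0.02, 0.045, 0], 0],
    [[-0.03, 0.07, 0], 0],
    [[-0.038, 0.085, 0], 0],
    [[-0.041, 0.091, -0.01], 0],
    [[-0.041, 0.092, -0.035], 0],
    [[-0.041, 0.092, -0.065], 0],
    [[-0.041, 0.092, -0.095], 0],
    [[-0.041, 0.092, -0.125], 0],
    [[-0.041, 0.092, -0.15], 0],
    [[-0.041, 0.092, -0.165], 0],
    [[-0.041, 0.092, -0.172], 0],
    [[-0.041, 0.092, -0.175], 0],
    [[-0.041, 0.092, -0.175], 0],
    [[-0.041, 0.092, -0.175], 0],
    [[-0.041, 0.092, -0.175], 0],
  ],
)

```text
time: 6.7
position: [0.4777, 0.3149, 0.0677]
tool_rot: [-3.141, -0.0, -0.003]
ft_force: [-0.5, -0.7, 0.3]
grip_width: 0.009
```

Run:
```python
from h import *
s=grab('side'); c=grab('scene')
cv2.imwrite('pics/h1.png',np.hstack([cv2.resize(c['pixels'][140:260,350:510],(400,300)),cv2.resize(s['pixels'][85:205,120:280],(400,300))]))
st=get_state(); print(st['time'],st['position'],st['tool_rot'],st['ft_force'],proj(c,st['position']),proj(s,st['position']))
```

```text
6.8 [0.47742182 0.3147984  0.06735846] [-3.14099942e+00 -1.67955651e-04 -1.98725414e-03] [ 0.15889804  0.36444422 -0.44437816] [424.41624011 175.0622496 ] [177.73122039 147.25166759]
```

View pics/h1.png

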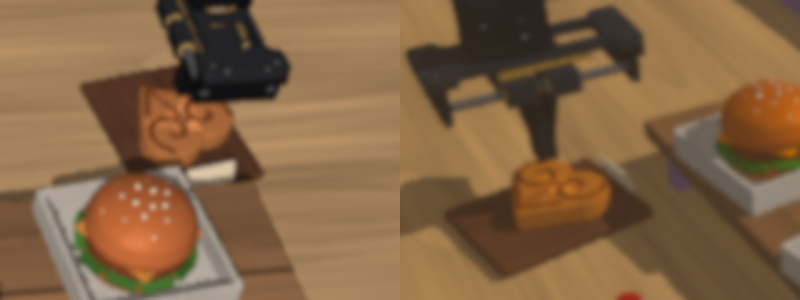

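Side view: the fingertips (≈178,148) are just above the heart's middle with clear air, at z 0.067 (31 mm above the top). I'll hold still here.

>>> carry_out(
  motion=[
    [[0, 0, 0], 0],
    [[0, 0, 0], 0],
    [[0, 0, 0], 0],
    [[0, 0, 0], 0],
    [[0, 0, 0], 0],
    [[0, 0, 0], 0],
    [[0, 0, 0], 0],
    [[0, 0, 0], 0],
    [[0, 0, 0], 0],
    [[0, 0, 0], 0],
    [[0, 0, 0], 0],
    [[0, 0, 0], 0],
    [[0, 0, 0], 0],
    [[0, 0, 0], 0],
    [[0, 0, 0], 0],
    [[0, 0, 0], 0],
    [[0, 0, 0], 0],
    [[0, 0, 0], 0],
    [[0, 0, 0], 0],
    [[0, 0, 0], 0],
  ],
)

```text
time: 8.8
position: [0.477, 0.3145, 0.0666]
tool_rot: [3.142, -0.0, 0.0]
ft_force: [0.0, 0.4, -0.2]
grip_width: 0.002
```

>>> carry_out(
  motion=[
    [[0, 0, 0], 0],
    [[0, 0, 0], 0],
    [[0, 0, 0], 0],
    [[0, 0, 0], 0],
    [[0, 0, 0], 0],
    [[0, 0, 0], 0],
    [[0, 0, 0], 0],
    [[0, 0, 0], 0],
  ],
)

```text
time: 9.6
position: [0.477, 0.3145, 0.0666]
tool_rot: [3.142, 0.0, 0.0]
ft_force: [0.3, -0.7, -0.6]
grip_width: 0.004
```

>>> carry_out(
  motion=[
    [[0, 0, 0.015], 0],
    [[0, 0, 0.045], 0],
    [[0, 0, 0.08], 0],
    [[0, 0, 0.115], 0],
    [[0, 0, 0.15], 0],
    [[0.005, -0.003, 0.17], 0],
    [[0.03, -0.016, 0.18], 0],
    [[0.06, -0.033, 0.18], 0],
    [[0.09, -0.05, 0.18], 0],
    [[0.12, -0.066, 0.18], 0],
    [[0.15, -0.083, 0.18], 0],
    [[0.175, -0.097, 0.18], 0],
    [[0.185, -0.102, 0.175], 0],
    [[0.185, -0.102, 0.16], 0],
    [[0.185, -0.102, 0.14], 0],
    [[0.185, -0.102, 0.12], 0],
    [[0.185, -0.102, 0.107], 0],
    [[0.185, -0.102, 0.101], 0],
    [[0.185, -0.102, 0.1], 0],
    [[0.185, -0.102, 0.1], 0],
  ],
)

```text
time: 11.6
position: [0.6621, 0.213, 0.1673]
tool_rot: [-3.141, -0.001, -0.002]
ft_force: [0.9, 0.3, -0.3]
grip_width: 0.004
```

Run:
```python
from h import *
import pickle
s=grab('side'); c=grab('scene'); w=grab('wrist'); pickle.dump((s,c,w),open('f.pkl','wb'))
cv2.imwrite('pics/u1.png',np.vstack([np.hstack([cv2.resize(c['pixels'][170:290,340:500],(400,300)),cv2.resize(s['pixels'][75:195,180:340],(400,300))]),np.hstack([cv2.resize(w['pixels'],(400,300)),np.zeros((300,400,3),np.uint8)])]))
st=get_state(); p=st['position']; print(st['time'],p,st['ft_force'])
for d in(c,s,w): print(proj(d,p),proj(d,[p[0],p[1],.136]),proj(d,[p[0],p[1],.115]))
```

```text
11.75 [0.6625591  0.21277566 0.16781338] [-1.23180754 -0.1708143   1.21345296]
[412.17212779 208.50633006] [408.79818395 219.09806448] [406.66263874 225.79730853]
[268.81894339 106.57464313] [269.03682513 119.95345252] [269.17582672 128.48008203]
[280.82044749 259.69570956] [280.97141243 242.0307413 ] [281.0484445  233.02362311]
```

View pics/u1.png

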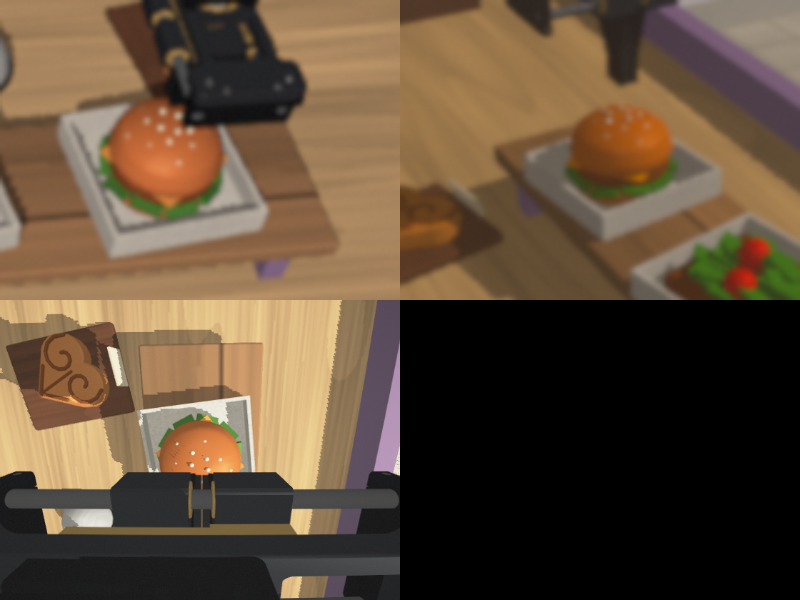

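All three views line up: dome centre columns are 406 / 268.6 / 282 px in scene, side and wrist, against a projected tool axis at 406.7 / 269.1 / 281. The tips are in clear air about 31 mm above the top. I'll hold still here.

>>> carry_out(
  motion=[
    [[0, 0, 0], 0],
    [[0, 0, 0], 0],
    [[0, 0, 0], 0],
    [[0, 0, 0], 0],
    [[0, 0, 0], 0],
    [[0, 0, 0], 0],
    [[0, 0, 0], 0],
    [[0, 0, 0], 0],
    [[0, 0, 0], 0],
    [[0, 0, 0], 0],
    [[0, 0, 0], 0],
    [[0, 0, 0], 0],
    [[0, 0, 0], 0],
    [[0, 0, 0], 0],
    [[0, 0, 0], 0],
    [[0, 0, 0], 0],
    [[0, 0, 0], 0],
    [[0, 0, 0], 0],
    [[0, 0, 0], 0],
    [[0, 0, 0], 0],
  ],
)

```text
time: 13.75
position: [0.662, 0.2125, 0.1666]
tool_rot: [3.142, 0.0, 0.0]
ft_force: [0.2, 0.5, -0.6]
grip_width: 0.009
```

>>> carry_out(
  motion=[
    [[0, 0, 0], 0],
    [[0, 0, 0], 0],
    [[0, 0, 0], 0],
    [[0, 0, 0], 0],
    [[0, 0, 0], 0],
    [[0, 0, 0], 0],
    [[0, 0, 0], 0],
    [[0, 0, 0], 0],
    [[0, 0, 0], 0],
    [[0, 0, 0], 0],
  ],
)

```text
time: 14.75
position: [0.662, 0.2125, 0.1666]
tool_rot: [3.142, 0.0, 0.0]
ft_force: [0.8, 0.4, -0.4]
grip_width: 0.009
```

Run:
```python
from h import *
st=get_state(); print(st['time'],st['position'],st['ft_force'],np.abs(st['qd']).max()); print(ticket.close_job())
```

```text
14.75 [0.66201635 0.21248143 0.16657465] [ 0.80456357  0.39712935 -0.44695995] 0.001646474237352831
the job is handed in; nothing more can be done
None
```

The job is done and handed in at 14.75 s, with the fingertips still above the bun; no verdict came back.

- **Bell:** I pressed the plunger with shut fingertips until it stopped at z = 0.054. Pushing 1 mm further raised the force from 13.5 to 21 N with no movement. After I let go, the side picture showed the plunger back at rest.
- **Heart:** I pointed at its middle from about 31 mm above its top and held for about 2.8 s. My estimates of the middle disagreed by about 10 mm (heart's point and board centre against area centroid), so I aimed between them.
- **Bun:** I pointed from about 31 mm above its top and held for about 3 s. The dome's centre lined up with the tool axis to about 1 px in all three cameras. Earlier estimates of its position from single views had differed by about 10 mm or more.

At the end the arm was still, with contact force at sensor noise (under 1 N). I saw no sign in the force readings or pictures that any food was touched or moved.

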